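# Lock the keeper stud in the slab board

### The arm

A 6-joint arm with a two-finger parallel gripper is mounted at the origin on the work surface. World frame = base frame: x ahead of the robot, y to its left, z up, the work surface at z = 0. Lengths are in m, angles in degrees, forces in N, time in s.
With the tool pointing down it reaches from about 0.25 to 0.725 m from the base axis. Payload 9.7 kg.
Tool frame: the origin (TCP) lies on the centre line of the jaws, within the pads' length; the fingertips stand 14 mm ahead of it and the grasp point (between the pads) lies 5 mm behind it; z points along the fingers, y is the line along which they close (so a half turn about z gives the same grasp; the last joint's range is limited). The gripper opens to 85 mm and grips with 20 to 120 N. Pads are 22 mm wide; open, the fingers measure 114 mm over their backs; the gripper's body (76 mm by 85 mm) begins 54 mm behind the grasp point. The pads swing forward as they close: fully open they stand 13 mm farther back than shut.
Start: joints at [-76.547, 4.979, 10.078, 95.1, 0, 90], TCP at [0.128, -0.535, 0.207] pointing down, gripper open.
Joint ranges: [-179.16, 179.16], [-48.56, 103.87], [-65.8, 70.77], [-126.05, 130.52], [-82.76, 87.17], [-180, 180]. Speed limits (degrees/s): [127.2, 127.2, 147.25, 180, 180, 180].

### API

Orientations are given as [roll, pitch, yaw] about the fixed x, y, z axes, in that order (R = Rz(yaw) Ry(pitch) Rx(roll)).
In Python, from workcell import bot, camera, get_calibration, ticket gives the robot as it stands. The module is installed in compiled form; this text tells all that it offers.
- The arm moves only by the tool send_rows, never from a script. Its arguments are lists of equal length, an entry for each row: "linear": the shift along the tool's x, y, z in m, a list of three; "twist": the turn, a rotation vector about the tool's x, y, z in units of 10 degrees (1.0 is 10 degrees), a list of three; "gripper": the opening in per cent of the stroke, from 0 (shut) to 100 (fully open). In form: {"linear": [[x, y, z], ...], "twist": [[wx, wy, wz], ...], "gripper": [gripper, ...]}. A call has 1 to 8 rows; each row shifts and turns the commanded pose from where the row before left it, along the tool's axes as they then stand; what a row does not reach is not made up. A row lasts 1/8 s, in which the tool goes at most 62.5 mm and 10.7 degrees, less where a joint would pass 70% of its speed; a pose out of reach is approached as far as the arm can. A call with a gripper value outside its range is refused whole. The fingers move at their own pace and stop on an object; "grip_force" is the grip in N (left out, the last holds). Time passes only in rows, so rows that do not move let the fingers close. It gives the time, the measured TCP pose, the force, the opening and the grip force at its end, in the units of the state.
- bot.get_obs(): the state, without advancing time (a new reading comes with each control period).
- camera(name): name is "scene" or "side" or "wrist"; returns the picture (384x512x3 uint8, red, green, blue); there is no depth.
- get_calibration(name): a dict with "fx", "fy", "cx", "cy" (pixels), "origin" and "orientation" of the camera in the world; the wrist camera has in their place "hand_eye" (4x4, takes a point from camera to tool coordinates, whose origin is the TCP and whose axes are the flange's). Camera axes: x right, y down, z forward; pixel columns grow to the right and rows downward; lengths in m; the calibration is good to about 2 mm. A picture is of the moment at which its call begins: read the wrist's pose just before it. get_calibration takes no time and is no camera call.
- ticket.job_done(): hands the job in; it is judged then, once.
The state is a dict: "time": time; "q": joint angles; "qd": joint speeds; "joint_efforts": joint torques, N m; "ee_pos": TCP position; "tcp_rot": TCP orientation; "wrist_force": force on the tool from outside, world axes, zero at the start; "torque": the same for the moment, N m; "opening": finger opening in m; "grasp_force": force on a finger pad.
Only numpy, scipy, OpenCV 4.12 (cv2) and the standard library are available. Lean on these libraries where they do the work, as an engineer would, in place of code of your own. Each camera call takes 0.05 s, during which the arm holds its last target. There are 200 camera calls.

### The job

Take the keeper stud (the one with the sideways finger) out of the wooden rack and drop its foot through the entry window of the slab board's T-slot, finger pointing along the slot away from the window. Keeping it upright, slide it along gently until it comes up against the stop hidden in the slot, then turn it a quarter turn anticlockwise (seen from above) so that it locks with its finger over the plywood former, and let go; never force it or lever it over, and leave the other things alone.

Things in the scene. Friction and masses are not known exactly. Their poses are not given: they have to be found in the camera images.
- stud_grip (a point): Centre of the keeper stud's dark wooden grip, on the stud's axis (z up the stem, x along its finger). Grip: upright bar 34 mm along x, 14 mm thick along y (take it by this), 38 mm tall, this point half-way up. Stud 160 g, 98 mm tall. It starts upright in either of the rack's two pockets.
- finger_tip (a point): End of the stud's steel finger, 46 mm from the stud's axis along its +x and 25 mm below stud_grip. Finger 12 mm wide, 8 mm thick, directly below the grip. With the foot on the channel floor its underside is 62 mm above the table, 4 mm over the low part of the former.
- foot (a point): Centre of the underside of the stud's steel T-foot, on the axis 81 mm below stud_grip; same axes. Foot 30 mm long (along the finger, x), 12 mm wide, 10 mm thick, round ends; above it a stem of 8 mm diameter.
- board: Fixed plywood slab board with aluminium T-slot. Origin on the slot's centre line at table height; x along the slot from window to stop, y to the former. 280 mm along x, y -60 to 130 mm, top 40 mm high. Slot 12 mm wide to x = 118, lips 10 mm thick. Channel under them 14 mm wide, 20 mm tall, floor 10 mm above the table: the foot slides lengthwise, cannot turn or lift out.
- slot_mid (a point): Middle of the slot at the board's top. A rigid hidden steel stop in the channel halts the stud with its axis 15 to 85 mm beyond this point along x (differs each time). Only with the foot up against it (within 1.5 mm) do side pockets let the stud turn, anticlockwise from above only, 90 to about 97 degrees; it then cannot slide back. Turning elsewhere jams.
- former (a point): Middle of the low step of the stacked-plywood former fixed on the board, at its top, 58 mm above the table; this step spans y = 26 to 66 mm from the slot line, x = -50 to 127 mm. Beyond it the former is 67 mm high, with a loose thin rib on it.
- window (a point): Centre of the entry window at the board's top face (40 mm above the table), 96.5 mm from the board's origin against its x; board axes. Window 43 mm along x, 16 mm along y, equally wide below it down to the floor; the foot passes straight down through it, finger towards the board's +x.
- pin: Bystander: the other stud in the rack, 74 mm tall with a round wooden knob and no finger. Leave it. Origin under its foot.
- rack: Fixed wooden rack 70 by 170 mm, 30 mm high, two pockets 90 mm apart along its y; pocket floors 8 mm high. Origin under its centre.
- mug: Bystander: glazed mug, 85 mm high.
- vase: Bystander: vase, 190 mm high.
- rolling_pin: Bystander: rolling pin on two small rests, 64 mm high.
- step_former: Bystander: stepped plywood former, 54 mm high.
- tile_a: Bystander: test tile 50 by 70 by 9 mm.
- tile_b: Bystander: test tile 50 by 70 by 9 mm.
- rib: Bystander: wooden rib 75 by 30 by 6 mm lying on the board's former.
Mind the look-alikes: they are no part of the job. Leave any turquoise look-alike of the part that bears stud_grip alone.

How it is judged:
By the outcome, as a careful person would: the job done as asked, in the order asked, and still so for the second after the job is handed in, with the robot touching nothing.
It also fails if it takes over 56 s, if anything falls off the work surface, if the arm or the gripper's body presses on something with over 40 N, if the wrist force passes 120 N, or if a joint passes its speed limit or range.

## Working session

There is one attempt and no reset: what is moved stays moved. The work goes in short steps, Python scripts to look and compute and a tool call to move; the robot and the scene stay as the last step left them, time stands still between calls to the robot, and variables do not carry over. Pictures are saved under pics/ and viewed, at most 10 in all, crops included, and the job is handed in when it is done.

Besides the shell and the picture viewer there is one more tool, called after "Request:" by a JSON object that holds its "name" and its "arguments". send_rows: Moves the arm, as the interface text tells. Its arguments: {"type":"object","properties":{"linear":{"type":"array"},"twist":{"type":"array"},"gripper":{"type":"array"},"grip_force":{"type":"number"}},"required":["linear","twist","gripper"]}

```bash
mkdir -p pics; python3 - <<'E'
from workcell import bot,camera,get_calibration
import cv2,numpy as np
np.set_printoptions(precision=4,suppress=True)
print(bot.get_obs())
for n in ["scene","side","wrist"]:
    im=camera(n); cv2.imwrite(f"pics/{n}0.png",im[:,:,::-1]); print(n,get_calibration(n))
a=[cv2.imread(f"pics/{n}0.png") for n in ["scene","side"]]
E
```

```text
{'time': 0.0, 'q': array([-76.5496,   5.0117,  10.035 ,  95.1009,   0.0011,  90.0003]), 'qd': array([-0.0074, -0.0867, -0.0201, -0.0339,  0.0695, -0.0159]), 'joint_efforts': array([  0.0017, -52.0392,  46.48  ,   0.0164,   0.0002,  -0.    ]), 'ee_pos': array([ 0.1279, -0.5347,  0.2068]), 'tcp_rot': array([-179.9223,   -0.0011,   13.4502]), 'wrist_force': array([-0.2202, -0.0934, -0.2778]), 'torque': array([-0.0463, -0.0208,  0.0405]), 'grasp_force': 0.0, 'opening': 0.08547269753506404}
scene {'fx': 355.36784711688404, 'fy': 355.36784711688404, 'cx': 249.68198836236374, 'cy': 196.90645897029714, 'origin': array([1.0884, 0.8507, 0.7984]), 'orientation': array([-127.8073,    0.2616,  148.2383])}
side {'fx': 347.4128803526974, 'fy': 347.4128803526974, 'cx': 249.8549625516016, 'cy': 187.68926442664267, 'origin': array([ 0.5462, -0.5163,  0.7742]), 'orientation': array([-140.671 ,   -0.0217,   -3.4369])}
wrist {'fx': 300.1001437586322, 'fy': 300.1001437586322, 'cx': 256.34871794179844, 'cy': 193.07849651556091, 'hand_eye': array([[-0.0003, -0.9507, -0.3102,  0.0799],
       [ 1.    , -0.0003, -0.0001, -0.0003],
       [ 0.    , -0.3102,  0.9507, -0.1665],
       [ 0.    ,  0.    ,  0.    ,  1.    ]])}
```

View pics/scene0.png

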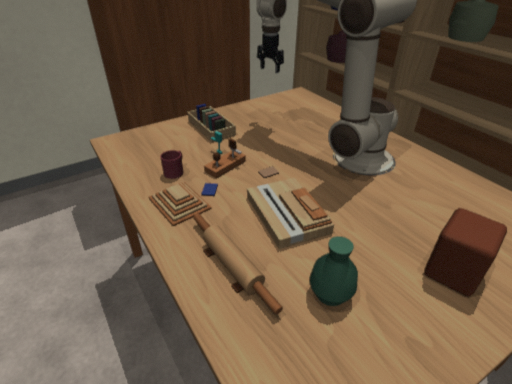

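View pics/side0.png

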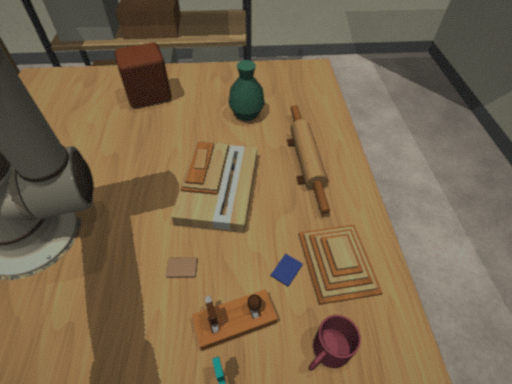

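The scene view shows the rack at about (225,162) and the board at about (288,210). In the side view the rack is at (235,318). It holds a tall bar-like stud at (211,310) and a round-knobbed one at (256,303), with a turquoise look-alike at (220,370). I'll enlarge the rack and board to confirm.

```bash
python3 - <<'E'
import cv2,numpy as np
s=cv2.imread("pics/side0.png");c=cv2.imread("pics/scene0.png")
def z(i,x,y,w,h,W,H): return cv2.resize(i[y:y+h,x:x+w],(W,H),interpolation=cv2.INTER_CUBIC)
top=np.hstack([z(s,180,280,110,104,400,378//1),z(s,165,135,105,100,400,378)])
cv2.imwrite("pics/crop1.png",top)
cv2.imwrite("pics/crop2.png",np.hstack([z(c,185,120,80,60,400,300),z(c,240,160,100,90,400,360)[:300]]))
cv2.imwrite("pics/crop12.png",cv2.resize(np.vstack([top,z(c,190,125,160,120,800,600)[:, :]]),(640,782))[:600])
E
```

```text
(no output)
```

View pics/crop1.png

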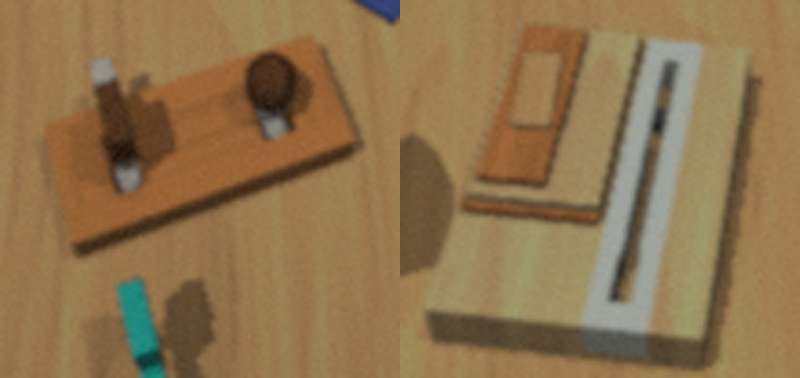

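View pics/crop2.png

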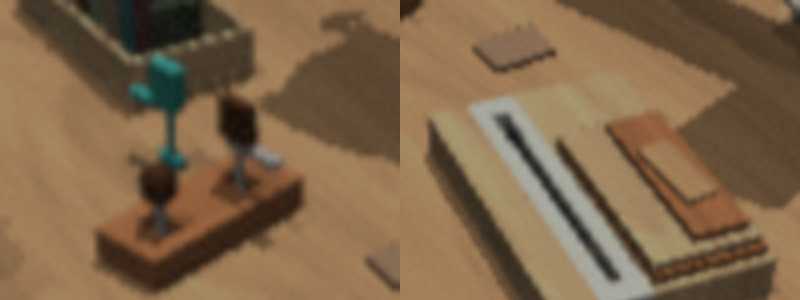

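The crops confirm three candidates:
- **Keeper stud:** side (211,313), scene (232,144). It has a dark bar grip and a steel finger, so this is the one.
- **Pin:** side (254,302), scene (216,157). It has a round knob and no finger.
- **Turquoise look-alike:** side (219,368). Not part of the job.

The board's slot runs from the window end at side (223,214) to the far end at (236,151), and the former lies to its left.

```bash
cat > h.py <<'E'
import numpy as np,cv2
from scipy.spatial.transform import Rotation as R
from workcell import bot,camera,get_calibration
np.set_printoptions(precision=4,suppress=True)
def cam(n,o=None):
    c=get_calibration(n)
    if n=="wrist":
        Rt=R.from_euler("xyz",o["tcp_rot"],degrees=True).as_matrix();H=c["hand_eye"]
        return c,Rt@H[:3,:3],Rt@H[:3,3]+o["ee_pos"]
    return c,R.from_euler("xyz",c["orientation"],degrees=True).as_matrix(),np.array(c["origin"])
def onplane(C,uv,z):
    c,Rm,p=C; d=Rm@np.array([(uv[0]-c["cx"])/c["fx"],(uv[1]-c["cy"])/c["fy"],1]); return p+d*(z-p[2])/d[2]
def proj(C,P):
    c,Rm,p=C; q=Rm.T@(np.array(P)-p); return np.array([c["cx"]+c["fx"]*q[0]/q[2],c["cy"]+c["fy"]*q[1]/q[2]])
def snap(n):
    o=bot.get_obs(); return camera(n),cam(n,o),o
E
python3 - <<'E'
from h import *
S=cam("side");C=cam("scene")
print("grip",onplane(S,(211.6,314.4),.089),onplane(C,(232.4,144.4),.089))
print("footside",onplane(S,(180+128/3.636,280+185/3.635),.03))
print("tip",onplane(S,(180+103/3.636,280+62/3.635),.066),onplane(C,(185+278/5,120+160/5),.066))
a=onplane(S,(236.4,151.4),.04);b=onplane(S,(222.75,214.4),.04)
a2=onplane(C,(240+615/4*1-100,160+278/4),.04);b2=onplane(C,(240+(502-400)/4,160+118/4),.04)
print("slot",a,b,np.linalg.norm(a-b),np.degrees(np.arctan2(*(a-b)[[1,0]])),a2,b2)
o=bot.get_obs();print(onplane(cam("wrist",o),(256,193),.09))
E
```

```text
grip [ 0.4859 -0.2724  0.089 ] [ 0.4874 -0.2583  0.089 ]
footside [ 0.4885 -0.2859  0.03  ]
tip [ 0.4767 -0.2275  0.066 ] [ 0.4704 -0.2231  0.066 ]
slot [0.5508 0.2265 0.04  ] [ 0.5077 -0.0002  0.04  ] 0.23081313806158404 79.22953436707857 [0.5478 0.2313 0.04  ] [0.5062 0.0112 0.04  ]
[ 0.1156 -0.5369  0.09  ]
```

Request:
{"name": "send_rows", "arguments": {"linear": [[0.05,-0.018,-0.005],[0.05,-0.018,-0.005],[0.05,-0.018,-0.005],[0.05,-0.018,-0.005],[0.05,-0.018,-0.005],[0.05,-0.018,-0.005],[0.05,-0.018,-0.005],[0.05,-0.018,-0.005]], "twist": [[0,0,0],[0,0,0],[0,0,0],[0,0,0],[0,0,0],[0,0,0],[0,0,0],[0,0,0]], "gripper": [60,60,60,60,60,60,60,60]}}

```text
time: 1.15
ee_pos: [0.4848, -0.3006, 0.2475]
tcp_rot: [-180.0, 0.0, 13.5]
wrist_force: [0.4, -0.9, -0.1]
opening: 0.0513
grasp_force: 0.0
```

```bash
python3 - <<'E'
from h import *
im,W,o=snap("wrist");print(o["q"],o["ee_pos"],o["tcp_rot"]);cv2.imwrite("pics/w1.png",im[:,:,::-1]);print(proj(W,[.487,-.27,.089]))
E
```

```text
[-31.7987   9.0136  19.0144 100.0097  -0.0025 134.743 ] [ 0.4848 -0.3006  0.2475] [-179.9955    0.008    13.4583]
[230.117  162.5434]
```

View pics/w1.png

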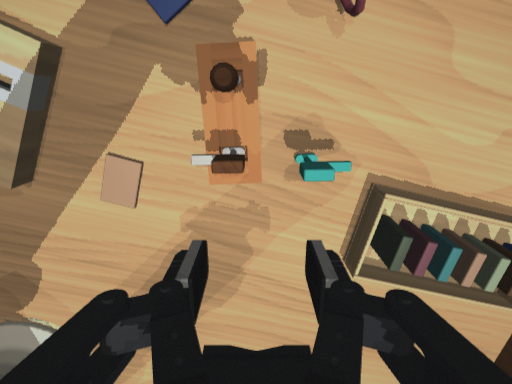

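The wrist view shows the stud's dark grip at (228,163) with its finger pointing left to (192,160). The knob pin is at (225,77) and the turquoise look-alike at (320,170), which stays alone.

```bash
python3 - <<'E'
from h import *
im=cv2.imread("pics/w1.png");o=bot.get_obs();W=cam("wrist",o)
x0,y0=185,135;c=im[y0:190,x0:262].astype(int)
hsv=cv2.cvtColor(im[y0:190,x0:262],cv2.COLOR_BGR2HSV)
steel=((hsv[...,1]<60)&(hsv[...,2]>120)).astype(np.uint8)
dark=((hsv[...,2]<75)).astype(np.uint8)
for nm,m in(("steel",steel),("dark",dark)):
    n,l,s,ce=cv2.connectedComponentsWithStats(m)
    for i in range(1,n):
        if s[i,4]>20:
            p=np.argwhere(l==i)[:,::-1].astype(np.float32)+[x0,y0]
            print(nm,s[i,:5]+[x0,y0,0,0,0],ce[i]+[x0,y0],cv2.minAreaRect(p.astype(np.float32)))
print("dark val rows");print(hsv[10:45:2,20:66:3,2])
for P in([.487,-.27,.108],[.487,-.27,.07]):print(proj(W,P))
E
```

```text
steel [223 148   8   6  41] [226.0976 150.6341] ((226.5, 150.5), (7.0, 5.0), 0.0)
steel [234 147  11   8  61] [239.7377 150.6066] ((239.0, 150.5), (7.0, 10.0), 90.0)
steel [191 155  24  10 211] [201.3839 159.3175] ((202.5, 159.5), (23.0, 9.0), 0.0)
dark [212 150  35  18 230] [229.6043 157.2696] ((229.60482788085938, 156.8751220703125), (33.000465393066406, 14.790037155151367), 10.954063415527344)
dark val rows
[[168 135 135 135 135 123 130 130 130 131 120 123 173 190 190 197]
 [182 135 135 135 135  80 100 105  81  91 117 123 113 144 175 197]
 [190 135 129 135 128  77 154 184 149  93 165 187 186 119 153 195]
 [194 153 189 154 190  73 183 185 186  68  75 193 189 167 151 191]
 [175 167 167 167 167  68 166 160 156  64  68 162 177 177 143 192]
 [146 148 146 108  39  39  38  39  39  38  39  40  41  76 133 191]
 [200 201 199  85  40  41  38  41  39  40  41  40  40  54 119 191]
 [201 201 199  41  39  39  41  41  40  39  41  40  41  42 100 192]
 [200 201 138  74  72  75  76  82  82  78  85  85  85  72 158 191]
 [202 203 111 108 108 101 105 110 111  99 107 108 104  85 180 191]
 [178 172 103 107 108 102 103 107 108 105 101 110 106  93 183 190]
 [196 197 108 106 108 104  93 100 101 102  95 106 107 115 190 190]
 [198 197 145 104 106 100  95  95  97 101 102 100 100 159 197 189]
 [198 196 164 101 105  99  99  94  96 101 102  95  97 192 196 190]
 [198 197 192 142 142 139 148 137 136 145 142 135 155 190 191 189]
 [197 198 197 188 197 196 191 192 179 191 189 191 192 187 179 190]
 [198 198 197 196 197 197 194 195 195 197 197 197 196 185 186 190]
 [199 196 197 197 197 197 196 197 197 197 197 197 195 193 193 189]]
[230.8713 171.0925]
[233.5437 163.3136]
```

```bash
python3 - <<'E'
import cv2
i=cv2.imread("pics/w1.png")[130:200,180:270];cv2.imwrite("pics/w1c.png",cv2.resize(i,None,fx=7,fy=7,interpolation=cv2.INTER_NEAREST))
E
```

```text
(no output)
```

View pics/w1c.png

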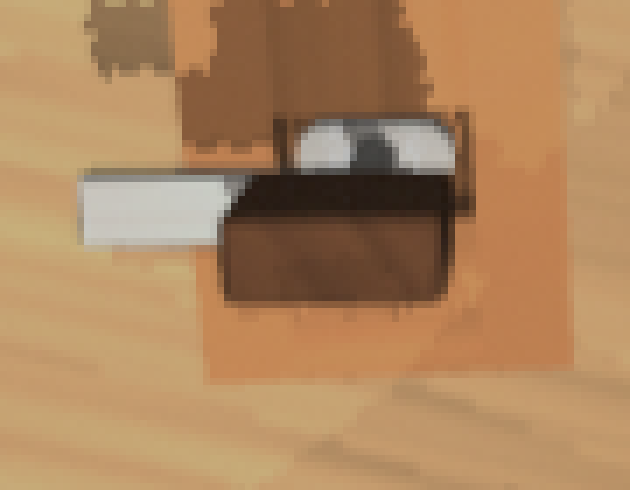

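```bash
python3 - <<'E'
from h import *
W=cam("wrist",bot.get_obs())
f=lambda u,v,z:onplane(W,(180+u/7-.5,130+v/7-.5),z)
q=[f(222,214,.108),f(448,214,.108),f(442,301,.108),f(226,301,.108)]
print(np.mean(q,0),np.linalg.norm(q[0]-q[1]),np.linalg.norm(q[1]-q[2]))
ft=f(80,209,.068);print("tip",ft)
t=np.mean(q,0);print("dist",np.hypot(*(ft-t)[:2]),np.degrees(np.arctan2(ft[1]-t[1],ft[0]-t[0])))
d=q[0]-q[1];print(np.degrees(np.arctan2(d[1],d[0])));d=f(80,246,.068)-f(220,246,.068);print(np.degrees(np.arctan2(d[1],d[0])))
E
```

```text
[ 0.4911 -0.2653  0.108 ] 0.033393536532704375 0.013261405742816226
tip [ 0.4794 -0.2205  0.068 ]
dist 0.04626743407297494 104.64114931112304
103.62358628160781
103.62475309135263
```

Request:
{"name": "send_rows", "arguments": {"linear": [[0.0142,-0.0329,0],[0,0,0.005],[0,0,0.01],[0,0,0.01],[0,0,0.01],[0,0,0.01],[0,0,0.01],[0,0,0]], "twist": [[0,0,-1],[0,0,-1],[0,0,-1],[0,0,-1],[0,0,-1],[0,0,-1],[0,0,-1],[0,0,-1]], "gripper": [55,55,55,55,55,55,55,55]}}

```text
time: 2.2
ee_pos: [0.4892, -0.2663, 0.1913]
tcp_rot: [-179.9, -0.1, 93.8]
wrist_force: [1.1, -0.2, 0.5]
opening: 0.0471
grasp_force: 0.0
```

Request:
{"name": "send_rows", "arguments": {"linear": [[0,0,0],[0,0,0],[0,0,0]], "twist": [[0,0,-1.02],[0,0,0],[0,0,0]], "gripper": [55,55,55]}}

```text
time: 2.58
ee_pos: [0.4896, -0.2665, 0.1924]
tcp_rot: [-180.0, -0.0, 103.4]
wrist_force: [0.1, 0.4, 0.7]
opening: 0.0468
grasp_force: 0.0
```

```bash
python3 - <<'E'
from h import *
im,W,o=snap("wrist");print(o["q"],o["ee_pos"],o["tcp_rot"]);cv2.imwrite("pics/w2.png",im[:,:,::-1])
c=(.491,-.265);f=np.radians(103.6);x=np.array([np.cos(f),np.sin(f)]);y=np.array([-x[1],x[0]])
for s,t in((17,7),(-17,7),(-17,-7),(17,-7)):
    p=proj(W,[*(c+x*s/1e3+y*t/1e3),.108]);print(p);cv2.circle(im,tuple(int(round(k)) for k in p),1,(0,255,0),-1)
u,v=proj(W,[*c,.108]).astype(int)
cv2.imwrite("pics/w2c.png",cv2.resize(im[max(0,v-60):v+60,u-70:u+70,::-1],None,fx=5,fy=5,interpolation=cv2.INTER_NEAREST))
E
```

```text
[-28.5624   5.7187   9.1895  93.4855   0.0011  48.0096] [ 0.4896 -0.2665  0.1924] [-179.9898   -0.0107  103.428 ]
[249.8328 170.8342]
[250.2152 207.8649]
[265.8781 207.8128]
[266.138  170.7792]
```

View pics/w2c.png

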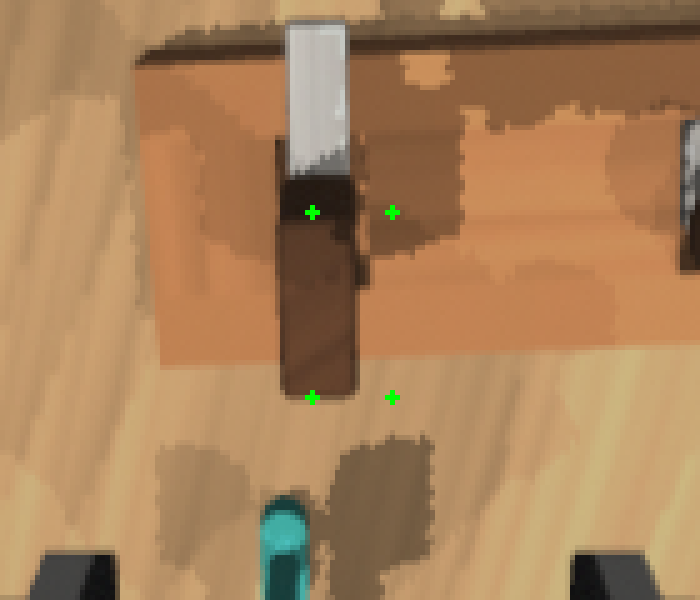

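The enlarged wrist view has the grip's top face centred at crop (317,308), about 4.5 mm left of the jaw midline at crop (342). I'll correct that, drop to just above the grip and check again.

Request:
{"name": "send_rows", "arguments": {"linear": [[0,-0.004,0.02],[0,0,0.02],[0,0,0.02],[0,0,0.005],[0,0,0],[0,0,0]], "twist": [[0,0,0],[0,0,0],[0,0,0],[0,0,0],[0,0,0],[0,0,0]], "gripper": [55,55,55,55,55,55]}}

```text
time: 3.38
ee_pos: [0.4861, -0.2676, 0.1285]
tcp_rot: [179.9, 0.0, 103.6]
wrist_force: [0.7, -0.7, -0.6]
opening: 0.0466
grasp_force: 0.0
```

```bash
python3 - <<'E'
from h import *
im,W,o=snap("wrist");print(o["ee_pos"],o["tcp_rot"])
for dx in(-.017,0,.017):
  R_=R.from_euler("xyz",o["tcp_rot"],degrees=True).as_matrix();p=o["ee_pos"]+R_@[dx,0,0];p[2]=.108
  q=proj(W,p);print(q);cv2.circle(im,tuple(int(round(k)) for k in q),1,(0,255,0),-1)
cv2.imwrite("pics/w3.png",cv2.resize(im[130:384,140:372,::-1],None,fx=2.35,fy=2.35))
E
```

```text
[ 0.4861 -0.2676  0.1285] [179.9466   0.0488 103.6286]
[255.9838 242.3042]
[255.9666 219.6619]
[255.9485 195.803 ]
```

View pics/w3.png

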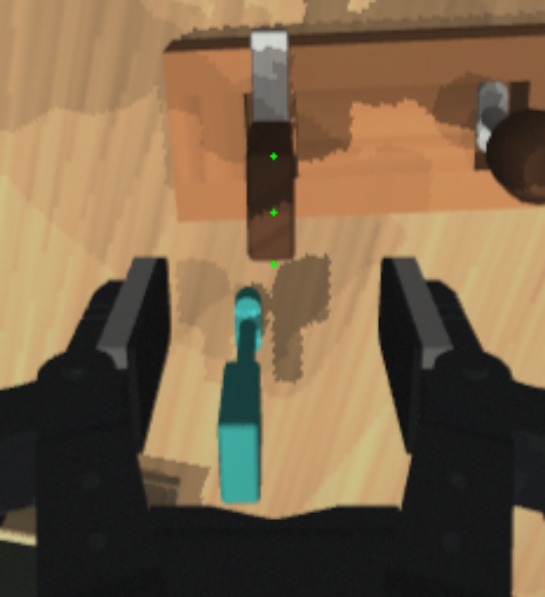

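The stud's grip sits at crop (271,205), centred on the pad midline at (273), so I can descend and grip it.

Request:
{"name": "send_rows", "arguments": {"linear": [[0.002,0,0.012],[0,0,0.012],[0,0,0.0125],[0,0,0],[0,0,0],[0,0,0],[0,0,0],[0,0,0]], "twist": [[0,0,0],[0,0,0],[0,0,0],[0,0,0],[0,0,0],[0,0,0],[0,0,0],[0,0,0]], "gripper": [55,55,55,55,5,5,5,5], "grip_force": 50}}

```text
time: 4.42
ee_pos: [0.4854, -0.2656, 0.0912]
tcp_rot: [180.0, 0.0, 103.7]
wrist_force: [0.4, -0.5, -0.4]
opening: 0.0041
grasp_force: 0.0
```

Request:
{"name": "send_rows", "arguments": {"linear": [[0,0,0],[0,0,0],[0,0,-0.003],[0,0,-0.005]], "twist": [[0,0,0],[0,0,0],[0,0,0],[0,0,0]], "gripper": [5,5,5,5]}}

```text
time: 4.92
ee_pos: [0.4852, -0.2655, 0.0992]
tcp_rot: [-180.0, -0.0, 103.7]
wrist_force: [0.1, -0.4, -0.7]
opening: 0.0045
grasp_force: 0.0
```

```bash
python3 - <<'E'
from h import *
im,W,o=snap("wrist");s,S,_=snap("side")
print(o["ee_pos"],proj(S,o["ee_pos"]))
cv2.imwrite("pics/w4.png",np.hstack([cv2.resize(im[130:384,140:372,::-1],(400,438)),cv2.resize(s[260:384,165:278,::-1],(400,438))]))
E
```

```text
[ 0.4852 -0.2655  0.0992] [210.847  309.0249]
```

View pics/w4.png

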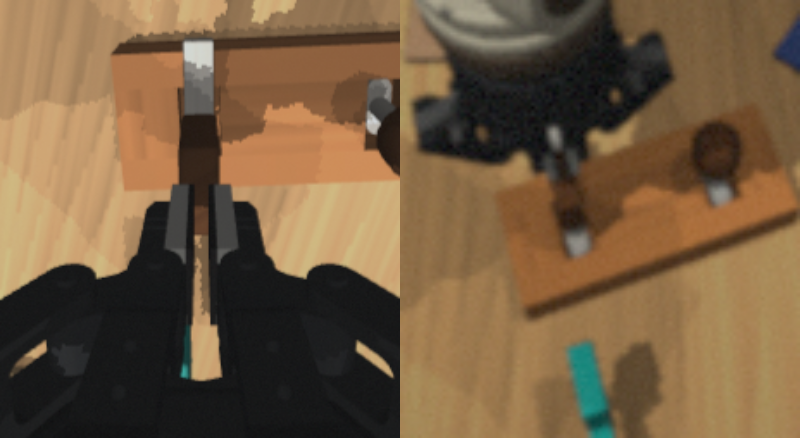

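```bash
python3 - <<'E'
from h import *
c=get_calibration("wrist");H=c["hand_eye"]
def pt(p):
    q=H[:3,:3].T@(np.array(p)-H[:3,3]);return c["cx"]+c["fx"]*q[0]/q[2],c["cy"]+c["fy"]*q[1]/q[2]
for z in(.014,0,-.0088,-.02):
  for x in(.017,.011,0,-.011,-.017):print(z,x,np.round(pt((x,.0022,z)),1))
# row -> tool x at heights
o=bot.get_obs();W=cam("wrist",o)
for row in(217,264.5):
  for zz in(.108,.09,.08,.07):
    P=onplane(W,(254,row),zz);Rm=R.from_euler("xyz",o["tcp_rot"],degrees=True).as_matrix();print(row,zz,P,Rm.T@(P-o["ee_pos"]))
E
```

```text
0.014 0.017 [259.4 199.1]
0.014 0.011 [259.4 207.9]
0.014 0 [259.4 223.6]
0.014 -0.011 [259.3 238.8]
0.014 -0.017 [259.3 246.8]
0 0.017 [259.7 206.9]
0 0.011 [259.6 216.2]
0 0 [259.6 232.9]
0 -0.011 [259.5 249. ]
0 -0.017 [259.5 257.5]
-0.0088 0.017 [259.9 212.4]
-0.0088 0.011 [259.8 222.2]
-0.0088 0 [259.8 239.5]
-0.0088 -0.011 [259.7 256.3]
-0.0088 -0.017 [259.7 265.1]
-0.02 0.017 [260.1 220.2]
-0.02 0.011 [260.1 230.6]
-0.02 0 [260.  248.9]
-0.02 -0.011 [259.9 266.5]
-0.02 -0.017 [259.9 275.8]
217 0.108 [ 0.4812 -0.2524  0.108 ] [ 0.0139 -0.0011 -0.0082]
217 0.09 [ 0.4829 -0.2598  0.09  ] [ 0.0064 -0.0013  0.0098]
217 0.08 [ 0.4838 -0.2639  0.08  ] [ 0.0022 -0.0013  0.0198]
217 0.07 [ 0.4847 -0.2679  0.07  ] [-0.002  -0.0014  0.0298]
264.5 0.108 [ 0.4884 -0.2825  0.108 ] [-0.017  -0.0012 -0.0081]
264.5 0.09 [ 0.4909 -0.2932  0.09  ] [-0.028  -0.0014  0.0099]
264.5 0.08 [ 0.4923 -0.2992  0.08  ] [-0.0342 -0.0014  0.0199]
264.5 0.07 [ 0.4937 -0.3052  0.07  ] [-0.0403 -0.0015  0.0299]
```

The last view shows the pads closed above the grip. The pad tips are at wrist row ~237, which puts them about 30 mm behind the reported TCP, not 14 mm ahead. Both the gap scale (90 px for 46.6 mm) and the missed grasp agree with that, so I'll open and go about 40 mm lower, watching the force.

Request:
{"name": "send_rows", "arguments": {"linear": [[0,0,-0.01],[0,0,0],[0,0,0],[0,0,0],[0,0,0.015],[0,0,0.01],[0,0,0.008],[0,0,0]], "twist": [[0,0,0],[0,0,0],[0,0,0],[0,0,0],[0,0,0],[0,0,0],[0,0,0],[0,0,0]], "gripper": [55,55,55,55,55,55,55,55]}}

```text
time: 6.02
ee_pos: [0.4848, -0.2652, 0.075]
tcp_rot: [-179.9, -0.1, 103.7]
wrist_force: [-0.2, 0.2, 0.2]
opening: 0.0471
grasp_force: 0.0
```

```bash
python3 - <<'E'
from h import *
im,W,o=snap("wrist");s,S,_=snap("side");print(o["ee_pos"],o["opening"],o["wrist_force"])
cv2.imwrite("pics/w5.png",im[:,:,::-1]);cv2.imwrite("pics/s5.png",s[:,:,::-1])
g=im.mean(2)
for r in range(205,300,8):print(r,g[r,180:336:4].astype(int))
E
```

```text
[ 0.4848 -0.2652  0.075 ] 0.04707268539842869 [-0.1531  0.2112  0.1852]
205 [169 166 166 159 155 152 127 130 125 122 126 129 128 124 121 121  55 100
  99  99  98  93  94  92  92  91  92  91  91  92 154 154 154 103 104  99
 104 105 105]
213 [167 165 164 153 172 168 126 130 144 139 123 130 128 126 122 121  36  29
  29  29  31  30 119  91  89  89  89  89  89  89 137 138 136 135 135 135
 110  87  86]
221 [163 164 159 167 171 168 140 147 146 140 137 147 135 127 122 120  29  30
  30  28  29  32  54  89  89  89  91 142 143 143 144 145 145 146 146 147
 146 147 147]
229 [164 162 159 169 169 165 142 145 148 140 134 147 147 144 139 137  28  27
  29  32  31  30  34 145 144 143 143 143 142 142 142 142 142 141 140 140
 140 140 140]
237 [163 159 166 171 167 158 167 144 144 144 144 144 145 144 144 144  36  37
  39  40  40  40  41 146 146 147 145 146 146 146 146 146 146 145 144 145
 146 145 146]
245 [160 168 166 168  72  72  64  21 144 143 143 144 144 144 145 144  39  41
  41  43  41  42  44 146 146 146 145 145 145 146 145  20  34  73  72 145
 145 145 154]
253 [140  25  24  72  72  73  22  18 118 143
[... 239 characters left out ...]
57 152 147  19  19  21  72  73
  71  28  27]
269 [ 24  53  72  71  48  20  20  21  79 147 156 155 161 160 158 160  38  41
  41  42  44  42  47 102 102 104 106 157 153 153 148  18  20  20  30  72
  72  68  26]
277 [ 34  79  78  77  24  19  20  20 133 143 137 139 140 138 161 159  69  79
  76  72  68  70  57  99 104 102  97 155 151 170 156  18  21  19  24  73
  78  79  63]
285 [ 26  25  36 101  29  23  21  21 143 140 133 139 139 136 140  53  62  70
  73  75  75  74  56 102 104  97 117 162 167 163 160  21  19  20  30 100
  70  25  25]
293 [ 25  24  27  22  29  19  18 132 138 134 135 146 151 153 151 140 141 140
  98  99  99 100  98 102 111 110 165 162 166 153 172 168  17  21  29  23
  25  25  27]
```

Request:
{"name": "send_rows", "arguments": {"linear": [[0,0.0005,0.008],[0,0,0.008],[0,0,0.009],[0,0,0],[0,0,0],[0,0,0],[0,0,0],[0,0,0]], "twist": [[0,0,0],[0,0,0],[0,0,0],[0,0,0],[0,0,0],[0,0,0],[0,0,0],[0,0,0]], "gripper": [55,55,55,55,8,8,8,8], "grip_force": 50}}

```text
time: 7.12
ee_pos: [0.4859, -0.2655, 0.0514]
tcp_rot: [180.0, 0.0, 103.7]
wrist_force: [-1.5, -0.7, 3.1]
opening: 0.0132
grasp_force: 49.8
```

Request:
{"name": "send_rows", "arguments": {"linear": [[0,0,-0.01],[0,0,-0.03],[0,0,-0.03],[0,0,-0.03],[0,0,0],[0.04,0.012,0],[0.04,0.012,0],[0.04,0.012,0]], "twist": [[0,0,0],[0,0,0],[0,0,0],[0,0,0],[0,0,0],[0,0,0],[0,0,0],[0,0,0]], "gripper": [8,8,8,8,8,8,8,8]}}

```text
time: 8.12
ee_pos: [0.4919, -0.139, 0.1496]
tcp_rot: [-179.9, -0.1, 103.6]
wrist_force: [0.1, -0.4, -2.1]
opening: 0.0134
grasp_force: 49.2
```

Request:
{"name": "send_rows", "arguments": {"linear": [[0.04,0.012,0],[0.038,0.011,0],[0,0,0],[0,0,0],[0,0,0],[0,0,0],[0,0,0]], "twist": [[0,0,0],[0,0,0],[0,0,0.82],[0,0,0.81],[0,0,0.81],[0,0,0],[0,0,0]], "gripper": [8,8,8,8,8,8,8]}}

```text
time: 9.0
ee_pos: [0.4961, -0.059, 0.1503]
tcp_rot: [-179.9, 0.0, 79.4]
wrist_force: [0.3, -0.6, -2.5]
opening: 0.0132
grasp_force: 49.2
```

```bash
python3 - <<'E'
from h import *
im,W,o=snap("wrist");print(o["ee_pos"],o["tcp_rot"],o["opening"],o["q"])
cv2.imwrite("pics/w6.png",im[:,:,::-1]);print(proj(W,[.511,.02,.04]),proj(W,[.528,.117,.04]))
s,S,_=snap("side");cv2.imwrite("pics/s6.png",s[:,:,::-1])
g=im.mean(2)
for r in range(0,150,10):print(r,g[r,200:330:4].astype(int))
E
```

```text
[ 0.4961 -0.059   0.1503] [-179.9494    0.0009   79.4221] 0.013201210217943066 [-6.7892 -2.66   -4.0177 88.6929  0.0024 93.7886]
[256.3745  94.5743] [254.9251 -39.2372]
0 [113 116 113 112 113 103 121 137 156 154 152 150 128 113  93  92 153 157
 155 154 153 116 115 115 119 119 118 120 124 123 121 114 113]
10 [114 117 114 114 113 112 105 126 156 155 153 151 127  97  95  93 155 159
 156 157 153 116 115 117 120 120 117 121 124 126 121 115 115]
20 [114 117 115 113 113 114  93 125 157 156 155 153 147 109  94  94 155 159
 157 158 156 116 115 118 120 120 119 122 126 126 121 116 115]
30 [ 51  54  48  49  55  54  87 122 157 156 155 154 149 117  95  95 155 158
 158 159 156 117 116 119 121 122 119 123 127 127 121 117 115]
40 [ 90  88  92  79  84  89 112 122 157 156 156 155 149 117  96  95 155 159
 159 160 158 118 116 121 122 121 122 125 129 127 122 118 109]
50 [122 120 117 118 121 121 121 122 156 156 155 157 150 117  97  96 156 160
 159 160 160 113 116 120 122 121 122 126 129 128 120 118 106]
60 [122 122 118 120 122 121 122 123 155 156 156 157 149 109  97  97 155 161
 159 162 159 111 117 121 123
[... 442 characters left out ...]
 107]
100 [175 177 175 174 176 178 177 178 203 203 203 203 122 123 100 100  93 203
 203 203 181 111 112 121 123 121 125 130 130 126 122 113 109]
110 [174 177 176 173 177 179 178 179 203 203 203 204 124 125 100 101  80 183
 156 157 142 111 109 115 123 123 126 132 131 125 124 118 111]
120 [173 178 178 174 177 179 178 180 203 203 203 203 154 155 156 155 156 158
 158 159 134 111 109 116 123 123 126 131 129 124 123 120 115]
130 [174 178 177 175 176 179 179 180 204 203 203 200 152 153 154 155 155 155
 158 158 127 112 111 111 116 123 127 131 129 123 124 143 118]
140 [174 177 165 163 164 166 180 181 204 204 204 204 204 204 197 153 153 155
 155 157 117 113 112 113 117 123 128 130 129 124 127 169 169]
```

```bash
cat > m.py <<'E'
from h import *
def edges(g,r,a,b,n=2):  # left falling / right rising subpixel edges in row band
    p=g[r-n:r+n+1].mean(0);d=np.diff(cv2.GaussianBlur(p[None].astype(np.float32),(3,1),0)[0])
    L=a+np.argmin(d[a:(a+b)//2]);Rr=(a+b)//2+np.argmax(d[(a+b)//2:b])
    return L+.5,Rr+.5
E
python3 - <<'E'
from m import *
im=cv2.imread("pics/w6.png");g=im.mean(2);o=bot.get_obs();W=cam("wrist",o)
for r in(5,15,25,35,45,55,75,80,85,110,114):
    l,rr=edges(g,r,240,276);P,Q=onplane(W,(l,r),.04),onplane(W,(rr,r),.04);print(r,l,rr,(P+Q)/2,np.linalg.norm(P-Q))
print("cols 252..264 vertical", [ (r,int(g[r,250]),int(g[r,265])) for r in range(56,130,2)])
print(proj(W,[.511,.02,.04]))
c=get_calibration("wrist");H=c["hand_eye"]
q=H[:3,:3].T@(np.array([.046,0,-.017])-H[:3,3]);print("tip pred",c["cx"]+c["fx"]*q[0]/q[2],c["cy"]+c["fy"]*q[1]/q[2])
for r in range(150,225,6):print(r,g[r,230:284:2].astype(int))
E
```

```text
5 247.5 263.5 [0.5233 0.0875 0.04  ] 0.01290338923488808
15 247.5 263.5 [0.522  0.0805 0.04  ] 0.013021078159454488
25 248.5 263.5 [0.521  0.0734 0.04  ] 0.012319638314376586
35 248.5 263.5 [0.5197 0.0661 0.04  ] 0.012434090891921582
45 248.5 262.5 [0.5179 0.0588 0.04  ] 0.011713964745618333
55 248.5 262.5 [0.5164 0.0513 0.04  ] 0.011824850662423237
75 245.5 265.5 [0.5135 0.0358 0.04  ] 0.017218631427579508
80 246.5 265.5 [0.5132 0.0318 0.04  ] 0.016437016808695942
85 246.5 265.5 [0.5124 0.0278 0.04  ] 0.016517088270563706
110 245.5 264.5 [0.5077 0.0073 0.04  ] 0.016929400809935182
114 245.5 264.5 [0.507  0.0039 0.04  ] 0.016997295009085426
cols 252..264 vertical [(56, 111, 158), (58, 110, 158), (60, 109, 158), (62, 122, 159), (64, 122, 158), (66, 117, 131), (68, 109, 112), (70, 112, 112), (72, 110, 111), (74, 123, 112), (76, 122, 112), (78, 123, 112), (80, 124, 118), (82, 123, 126), (84, 123, 136), (86, 122, 137), (88, 123, 153), (90, 124, 174), (92, 124, 176), (94, 124, 176), (96, 123, 176), (98, 124, 176), (100, 124, 177), (102, 124, 176), (104, 125, 177), (106, 124, 145), (108, 1
[... 1039 characters left out ...]
2 152 155]
192 [146 143 141 144 149 154 154 143 120 126 125 125 123 126 128 127 126 127
 118 149 154 153 150 152 153 153 154]
198 [148 147 143 139 146 151 155 148 118 127 126 125 123 126 126 126 126 127
 116 142 152 154 150 149 154 153 154]
204 [149 148 148 143 139 140 153 149 116 126 125 125 122 126 127 126 125 127
 115 137 136 147 153 150 152 154 153]
210 [148 149 151 149 143 138 145 150 109 111 110 110 107 111 111 111 110 111
 102 143 136 141 142 148 150 155 154]
216 [149 150 151 151 148 143 138 134 101 110 102 103 107 110 111 111 111 111
 104 149 139 137 143 140 137 147 154]
222 [150 150 150 152 152 148 143 134  83  89  89  88  99 101 102  99 110 112
 103 149 147 140 141 143 138 137 143]
```

Request:
{"name": "send_rows", "arguments": {"linear": [[0.028,0,0],[0.028,0,0],[0.029,0,0],[0,0,0.02],[0,0,0.02],[0,0,0.018],[0,0,0],[0,0,0]], "twist": [[0,0,0.02],[0,0,0],[0,0,0],[0,0,0],[0,0,0],[0,0,0],[0,0,0],[0,0,0]], "gripper": [8,8,8,8,8,8,8,8]}}

```text
time: 10.1
ee_pos: [0.5127, 0.0243, 0.0937]
tcp_rot: [180.0, -0.0, 79.1]
wrist_force: [0.5, 0.7, -2.0]
opening: 0.0135
grasp_force: 49.2
```

```bash
python3 - <<'E'
from m import *
im,W,o=snap("wrist");print(o["ee_pos"],o["tcp_rot"],o["opening"])
cv2.imwrite("pics/w7.png",im[:,:,::-1]);g=im.mean(2)
s,S,_=snap("side");cv2.imwrite("pics/s7.png",s[:,:,::-1])
Rm=R.from_euler("xyz",o["tcp_rot"],degrees=True).as_matrix()
for r in(10,25,40,55,70,85,100,115,130,145):
    l,rr=edges(g,r,238,278);P,Q=onplane(W,(l,r),.04),onplane(W,(rr,r),.04);print(r,l,rr,(P+Q)/2,np.linalg.norm(P-Q),Rm.T@((P+Q)/2-o["ee_pos"]))
# side comparison: foot proj
f=o["ee_pos"]+Rm@[-.003,0,.0434];print(f,proj(S,f),proj(S,[.511,.0215,.04]))
cv2.imwrite("pics/w7v.png",np.hstack([cv2.resize(im[60:310,140:372,::-1],(418,450)),cv2.resize(s[150:240,185:260,::-1],(375,450))]))
E
```

```text
[0.5127 0.0243 0.0937] [179.956   -0.0125  79.0576] 0.013520232020794215
10 243.5 262.5 [0.5359 0.1544 0.04  ] 0.012227913622903396 [ 0.1321 -0.002   0.0537]
25 243.5 262.5 [0.5342 0.146  0.04  ] 0.012396636033778781 [ 0.1235 -0.002   0.0537]
40 243.5 262.5 [0.5325 0.1373 0.04  ] 0.012570079743800838 [ 0.1147 -0.002   0.0537]
55 243.5 262.5 [0.5307 0.1284 0.04  ] 0.012748445738626138 [ 0.1056 -0.0021  0.0537]
70 243.5 262.5 [0.5289 0.1192 0.04  ] 0.012931946576180978 [ 0.0963 -0.0021  0.0537]
85 244.5 262.5 [0.5274 0.1098 0.04  ] 0.012430297160930758 [ 0.0867 -0.0018  0.0537]
100 244.5 262.5 [0.5255 0.1    0.04  ] 0.012614523027983717 [ 0.0768 -0.0018  0.0537]
115 244.5 262.5 [0.5235 0.09   0.04  ] 0.012804291823063405 [ 0.0666 -0.0019  0.0537]
130 244.5 262.5 [0.5215 0.0797 0.04  ] 0.012999857530652309 [ 0.0561 -0.0019  0.0537]
145 245.5 261.5 [0.5194 0.0691 0.04  ] 0.01173465767792695 [ 0.0452 -0.0019  0.0537]
[0.5122 0.0214 0.0503] [224.1564 205.1718] [223.9337 207.4998]
```

View pics/w7v.png

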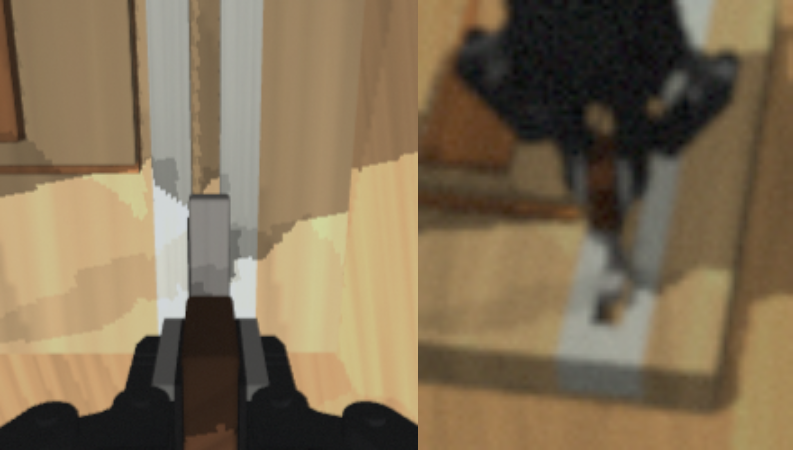

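The view shows the finger centred at crop (210,245) and parallel to the slot. The slot is at crop (205,100), 2 mm to the left. In the side half, the foot is over the window at about (605,305). I'll shift 2 mm left and lower gently.

Request:
{"name": "send_rows", "arguments": {"linear": [[0,-0.002,0],[0,0,0],[0,0,0.004],[0,0,0.004],[0,0,0.004],[0,0,0.003],[0,0,0]], "twist": [[0,0,0],[0,0,0],[0,0,0],[0,0,0],[0,0,0],[0,0,0],[0,0,0]], "gripper": [8,8,8,8,8,8,8]}}

```text
time: 11.08
ee_pos: [0.5103, 0.0247, 0.0777]
tcp_rot: [-180.0, 0.0, 79.0]
wrist_force: [-0.1, 0.3, -1.1]
opening: 0.0129
grasp_force: 49.2
```

Request:
{"name": "send_rows", "arguments": {"linear": [[0,0,0.005],[0,0,0.005],[0,0,0.005],[0,0,0.004],[0,0,0.002],[0,0,0]], "twist": [[0,0,0],[0,0,0],[0,0,0],[0,0,0],[0,0,0],[0,0,0]], "gripper": [8,8,8,8,8,8]}}

```text
time: 11.82
ee_pos: [0.5104, 0.0248, 0.0569]
tcp_rot: [-180.0, 0.0, 79.1]
wrist_force: [0.3, -0.7, -2.3]
opening: 0.0133
grasp_force: 49.2
```

Request:
{"name": "send_rows", "arguments": {"linear": [[0,0,0.001],[0,0,0.001],[0,0,0.001],[0,0,0]], "twist": [[0,0,0],[0,0,0],[0,0,0],[0,0,0]], "gripper": [8,8,8,8]}}

```text
time: 12.32
ee_pos: [0.5104, 0.0248, 0.0539]
tcp_rot: [-180.0, 0.0, 79.1]
wrist_force: [-0.4, 0.2, -1.1]
opening: 0.0133
grasp_force: 49.2
```

Request:
{"name": "send_rows", "arguments": {"linear": [[0.005,0,0],[0.008,0,0],[0.008,0,0],[0.008,0,0],[0.008,0,0],[0.008,0,0],[0.005,0,0],[0,0,0]], "twist": [[0,0,0],[0,0,0],[0,0,0],[0,0,0],[0,0,0],[0,0,0],[0,0,0],[0,0,0]], "gripper": [8,8,8,8,8,8,8,8]}}

```text
time: 13.32
ee_pos: [0.52, 0.0742, 0.0539]
tcp_rot: [-180.0, 0.0, 79.1]
wrist_force: [0.5, -0.3, -2.8]
opening: 0.0131
grasp_force: 49.2
```

```bash
python3 - <<'E'
from m import *
im,W,o=snap("wrist");print(o["ee_pos"],o["tcp_rot"],o["wrist_force"],o["torque"])
g=im.mean(2);cv2.imwrite("pics/w8.png",im[:,:,::-1])
Rm=R.from_euler("xyz",o["tcp_rot"],degrees=True).as_matrix()
for r in(10,30,50,70,90,110,130):
    l,rr=edges(g,r,232,282);P,Q=onplane(W,(l,r),.04),onplane(W,(rr,r),.04);print(r,l,rr,np.linalg.norm(P-Q),Rm.T@((P+Q)/2-o["ee_pos"]))
E
```

```text
[0.52   0.0742 0.0539] [-179.9924    0.0041   79.079 ] [ 0.5261 -0.2626 -2.8477] [0.0311 0.0357 0.0163]
10 244.5 267.5 0.012127409892908964 [ 0.1227 -0.      0.0139]
30 245.5 267.5 0.011814737697511405 [0.1133 0.0002 0.0139]
50 245.5 267.5 0.012037412350972485 [0.1035 0.0002 0.0139]
70 245.5 267.5 0.01226864183755523 [0.0933 0.0002 0.0139]
90 245.5 267.5 0.012508928809870968 [0.0828 0.0002 0.0139]
110 245.5 267.5 0.012758816086118858 [0.0718 0.0002 0.0139]
130 246.5 266.5 0.01183535522063218 [0.0604 0.0002 0.0139]
```

Request:
{"name": "send_rows", "arguments": {"linear": [[0.005,0,0],[0.008,0,0],[0.008,0,0],[0.008,0,0],[0.008,0,0],[0.008,0,0],[0.005,0,0],[0.002,0,0]], "twist": [[0,0,0],[0,0,0],[0,0,0],[0,0,0],[0,0,0],[0,0,0],[0,0,0],[0,0,0]], "gripper": [8,8,8,8,8,8,8,8]}}

```text
time: 14.38
ee_pos: [0.5298, 0.1253, 0.0539]
tcp_rot: [-180.0, 0.0, 79.1]
wrist_force: [-0.6, -0.3, -1.8]
opening: 0.0129
grasp_force: 49.2
```

Request:
{"name": "send_rows", "arguments": {"linear": [[0.002,0,0],[0.002,0,0],[0.002,0,0],[0.002,0,0]], "twist": [[0,0,0],[0,0,0],[0,0,0],[0,0,0]], "gripper": [8,8,8,8]}}

```text
time: 14.88
ee_pos: [0.5314, 0.1328, 0.054]
tcp_rot: [180.0, 0.0, 79.0]
wrist_force: [-0.8, 0.1, -2.0]
opening: 0.0133
grasp_force: 49.2
```

Request:
{"name": "send_rows", "arguments": {"linear": [[0.002,0,0],[0.002,0,0],[0.002,0,0],[0.002,0,0]], "twist": [[0,0,0],[0,0,0],[0,0,0],[0,0,0]], "gripper": [8,8,8,8]}}

```text
time: 15.38
ee_pos: [0.5329, 0.1408, 0.054]
tcp_rot: [-180.0, 0.0, 79.1]
wrist_force: [0.3, 0.2, -2.5]
opening: 0.0133
grasp_force: 49.2
```

Request:
{"name": "send_rows", "arguments": {"linear": [[0.002,0,0],[0.002,0,0],[0.002,0,0],[0.002,0,0]], "twist": [[0,0,0],[0,0,0],[0,0,0],[0,0,0]], "gripper": [8,8,8,8]}}

```text
time: 15.88
ee_pos: [0.5344, 0.1486, 0.054]
tcp_rot: [180.0, 0.0, 79.1]
wrist_force: [-0.3, -0.5, -1.7]
opening: 0.0134
grasp_force: 49.2
```

Request:
{"name": "send_rows", "arguments": {"linear": [[0.002,0,0],[0.002,0,0],[0.002,0,0],[0.002,0,0]], "twist": [[0,0,0],[0,0,0],[0,0,0],[0,0,0]], "gripper": [8,8,8,8]}}

```text
time: 16.38
ee_pos: [0.5359, 0.1565, 0.054]
tcp_rot: [-180.0, 0.0, 79.1]
wrist_force: [0.1, 0.1, -2.4]
opening: 0.0134
grasp_force: 49.2
```

Request:
{"name": "send_rows", "arguments": {"linear": [[0.002,0,0],[0.002,0,0],[0.002,0,0],[0.002,0,0]], "twist": [[0,0,0],[0,0,0],[0,0,0],[0,0,0]], "gripper": [8,8,8,8]}}

```text
time: 16.88
ee_pos: [0.5374, 0.1643, 0.054]
tcp_rot: [-180.0, 0.0, 79.1]
wrist_force: [-0.1, -0.5, -2.1]
opening: 0.0135
grasp_force: 49.2
```

Request:
{"name": "send_rows", "arguments": {"linear": [[0.002,0,0],[0.002,0,0],[0.002,0,0],[0.002,0,0]], "twist": [[0,0,0],[0,0,0],[0,0,0],[0,0,0]], "gripper": [8,8,8,8]}}

```text
time: 17.38
ee_pos: [0.5387, 0.1713, 0.0539]
tcp_rot: [180.0, 0.1, 79.0]
wrist_force: [-1.7, -6.7, -0.9]
opening: 0.0132
grasp_force: 49.3
```

Request:
{"name": "send_rows", "arguments": {"linear": [[0.0005,0,0],[0.0005,0,0],[0,0,0]], "twist": [[0,0,0],[0,0,0],[0,0,0]], "gripper": [8,8,8]}}

```text
time: 17.75
ee_pos: [0.5387, 0.1718, 0.0538]
tcp_rot: [-180.0, 0.2, 79.0]
wrist_force: [-2.2, -6.0, -1.0]
opening: 0.0134
grasp_force: 49.3
```

Request:
{"name": "send_rows", "arguments": {"linear": [[-0.0007,0,0],[0,0,0]], "twist": [[0,0,0],[0,0,0]], "gripper": [8,8]}}

```text
time: 18.0
ee_pos: [0.5387, 0.1717, 0.0537]
tcp_rot: [-180.0, 0.1, 79.0]
wrist_force: [-1.0, -5.6, -3.0]
opening: 0.013
grasp_force: 49.1
```

```bash
python3 - <<'E'
from m import *
im,W,o=snap("wrist");print(o["ee_pos"],o["tcp_rot"],o["wrist_force"],o["torque"],o["q"])
b=cv2.imread("pics/w8.png").mean(2);g=im.mean(2);cv2.imwrite("pics/w9.png",im[:,:,::-1])
for r in range(152,188,2):print(r,int(b[r,252:262].mean()),int(g[r,252:262].mean()))
E
```

```text
[0.5387 0.1717 0.0537] [-179.9778    0.0796   79.0302] [-1.0396 -5.5598 -3.0031] [-1.4436  0.3392  0.0522] [ 17.7142   6.9174  -4.8209  78.3194  -0.0592 118.684 ]
152 111 128
154 113 131
156 112 126
158 99 119
160 94 108
162 95 109
164 96 111
166 97 111
168 72 93
170 99 84
172 140 147
174 144 154
176 144 154
178 144 154
180 144 154
182 144 153
184 144 154
186 144 154
```

Contact with the stop is confirmed: about 6 N at 149 mm of travel, 53 mm beyond slot_mid and inside the allowed range. Now I'll start the anticlockwise turn about the stud axis, checking forces.

Request:
{"name": "send_rows", "arguments": {"linear": [[0,-0.0002,0],[0,-0.0002,0],[0,0,0]], "twist": [[0,0,-0.5],[0,0,-0.5],[0,0,0]], "gripper": [8,8,8]}}

```text
time: 18.42
ee_pos: [0.539, 0.1719, 0.054]
tcp_rot: [179.9, 0.1, 89.1]
wrist_force: [1.0, -5.9, -2.3]
opening: 0.0133
grasp_force: 49.1
```

```bash
python3 -c "
from h import *
o=bot.get_obs();print(o['ee_pos'],o['tcp_rot'],o['wrist_force'],o['torque'])"
```

```text
[0.539  0.1719 0.054 ] [179.9494   0.0686  89.1001] [ 0.9918 -5.8732 -2.2929] [-1.4241 -0.3415 -0.0128]
```

Request:
{"name": "send_rows", "arguments": {"linear": [[0,-0.0002,0],[0,-0.0002,0],[0,-0.0002,0],[0,-0.0002,0],[0,0,0]], "twist": [[0,0,-0.5],[0,0,-0.5],[0,0,-0.5],[0,0,-0.5],[0,0,0]], "gripper": [8,8,8,8,8]}}

```text
time: 19.05
ee_pos: [0.5381, 0.1724, 0.0541]
tcp_rot: [180.0, 0.0, 109.0]
wrist_force: [0.6, -2.2, -1.4]
opening: 0.0129
grasp_force: 49.2
```

```bash
python3 -c "
from h import *
o=bot.get_obs();print(o['ee_pos'],o['tcp_rot'],o['wrist_force'],o['torque'])"
```

```text
[0.5381 0.1724 0.0541] [179.9632   0.0089 109.0181] [ 0.5504 -2.2431 -1.4401] [-0.7692 -0.2335 -0.066 ]
```

Request:
{"name": "send_rows", "arguments": {"linear": [[0,-0.0002,0],[0,-0.0002,0],[0,-0.0002,0],[0,-0.0002,0],[0,-0.0002,0],[0,-0.0002,0],[0,0,0]], "twist": [[0,0,-0.5],[0,0,-0.5],[0,0,-0.5],[0,0,-0.5],[0,0,-0.5],[0,0,-0.5],[0,0,0]], "gripper": [8,8,8,8,8,8,8]}}

```text
time: 19.92
ee_pos: [0.5368, 0.1722, 0.0541]
tcp_rot: [180.0, -0.0, 138.9]
wrist_force: [-0.7, 0.0, -1.8]
opening: 0.0137
grasp_force: 49.2
```

```bash
python3 -c "
from h import *
o=bot.get_obs();print(o['ee_pos'],o['tcp_rot'],o['wrist_force'],o['torque'])"
```

```text
[0.5368 0.1722 0.0541] [179.9565  -0.03   138.9423] [-0.711   0.0125 -1.8356] [ 0.0678 -0.0043  0.0237]
```

Request:
{"name": "send_rows", "arguments": {"linear": [[0,-0.0002,0],[0,-0.0002,0],[0,-0.0002,0],[0,-0.0002,0],[0,-0.0002,0],[0,-0.0002,0],[0,0,0]], "twist": [[0,0,-0.5],[0,0,-0.5],[0,0,-0.5],[0,0,-0.5],[0,0,-0.5],[0,0,-0.5],[0,0,0]], "gripper": [8,8,8,8,8,8,8]}}

```text
time: 20.8
ee_pos: [0.5364, 0.1702, 0.054]
tcp_rot: [-180.0, 0.0, 168.8]
wrist_force: [1.3, -4.3, -0.9]
opening: 0.0134
grasp_force: 49.3
```

```bash
python3 - <<'E'
from m import *
im,W,o=snap("wrist");print(o['ee_pos'],o['tcp_rot'],o['wrist_force'],o['torque'])
cv2.imwrite("pics/w10.png",im[:,:,::-1])
g=im.mean(2)
for r in range(160,230,8):print(r,g[r,230:284:3].astype(int))
E
```

```text
[0.5364 0.1702 0.054 ] [-179.9517    0.0349  168.8448] [ 1.2653 -4.3236 -0.8961] [-1.236  -0.3764 -0.0578]
160 [ 97  98  97  98 108 112 113 112 113 113 113 112 112 113 112 111 112 111]
168 [ 97  98  98  97  98  93  85  91  85  84  84  84  93 111 112 112 112 111]
176 [100 101 102 101 100  93 107 127 125 129 129 127 125 116 115 116 116 115]
184 [100  99 100  98  98  89 108 109 104 128 128 127 123 114 115 114 114 113]
192 [165  99  99  98  98  86 107 108 104 107 110 127 122 116 117 119 120 120]
200 [213 213 213 213 213 136 108 107 104 107 108 107 100 123 123 123 127 145]
208 [208 208 208 208 208 131 108 108 104 108 107 106 101 120 119 119 118 118]
216 [229 230 217 207 206 129 107 107 105 106 107 106  99 118 118 125 157 156]
224 [ 65 109 109 109 109  86  90  90  88  89  90  89  80  40  39  54  53  54]
```

Request:
{"name": "send_rows", "arguments": {"linear": [[0,-0.0005,0],[0,-0.0003,0],[0,0,0]], "twist": [[0,0,-0.2],[0,0,-0.2],[0,0,0]], "gripper": [8,8,8]}}

```text
time: 21.22
ee_pos: [0.5363, 0.1694, 0.054]
tcp_rot: [-180.0, 0.0, 172.9]
wrist_force: [2.7, -4.8, -2.7]
opening: 0.0135
grasp_force: 49.1
```

```bash
python3 -c "
from h import *
o=bot.get_obs();print(o['ee_pos'],o['tcp_rot'],o['wrist_force'],o['torque'])"
```

```text
[0.5363 0.1694 0.054 ] [-179.9585    0.0343  172.9049] [ 2.6674 -4.7794 -2.6927] [-1.421  -0.4388 -0.0977]
```

Request:
{"name": "send_rows", "arguments": {"linear": [[-0.0003,-0.0006,0.0004],[0,0,0],[0,0,0],[0,0,0],[0,0,0],[0,0,0]], "twist": [[0,0,0],[0,0,0],[0,0,0],[0,0,0],[0,0,0],[0,0,0]], "gripper": [8,8,45,45,45,45]}}

```text
time: 21.98
ee_pos: [0.5363, 0.1694, 0.0536]
tcp_rot: [180.0, 0.0, 173.1]
wrist_force: [0.1, 0.9, -1.0]
opening: 0.0386
grasp_force: 0.0
```

Request:
{"name": "send_rows", "arguments": {"linear": [[0,0,-0.01],[0,0,-0.02],[0,0,-0.03],[0,0,-0.03],[0,0,-0.03],[0,0,0],[0,0,0]], "twist": [[0,0,0],[0,0,0],[0,0,0],[0,0,0],[0,0,0],[0,0,0],[0,0,0]], "gripper": [45,45,45,45,45,45,45]}}

```text
time: 22.85
ee_pos: [0.5362, 0.1692, 0.1733]
tcp_rot: [-180.0, -0.0, 173.1]
wrist_force: [0.4, 0.9, -0.6]
opening: 0.0383
grasp_force: 0.0
```

```bash
python3 - <<'E'
from m import *
im,W,o=snap("wrist");print(o['ee_pos'],o['tcp_rot'],o['wrist_force'],o['opening'])
cv2.imwrite("pics/w11.png",im[:,:,::-1])
x=np.array([np.cos(np.radians(172.9)),np.sin(np.radians(172.9)),0]);A=np.array([.5388,.1691,0])
print("tip pred",proj(W,A+.046*x+[0,0,.070]),"grip top pred",proj(W,A+[0,0,.110]))
hsv=cv2.cvtColor(im,cv2.COLOR_RGB2HSV)
m=((hsv[...,2]<115)&(hsv[...,1]>100)).astype(np.uint8);m[:130]=0;m[260:]=0;m[:,:200]=0;m[:,310:]=0
n,l,s,c=cv2.connectedComponentsWithStats(m)
for i in range(1,n):
    if s[i,4]>60:
        p=np.argwhere(l==i)[:,::-1].astype(np.float32);print(s[i],c[i],cv2.minAreaRect(p))
g=im.mean(2)
for r in range(100,230,6):print(r,g[r,226:290:3].astype(int))
E
```

```text
[0.5362 0.1692 0.1733] [-179.996    -0.0128  173.0524] [ 0.4395  0.9387 -0.6478] 0.038321471208896396
tip pred [256.3147 137.5629] grip top pred [256.1901 201.2526]
[248 173  17  48 761] [255.6544 196.5769] ((256.0, 196.49998474121094), (15.999998092651367, 46.99999237060547), 0.0)
100 [93 92 92 92 92 93 92 93 91 92 91 92 91 90 91 91 90 91 91 91 91 90]
106 [116  72  71  72  72  72  72  73  73  73  71  71  72  73  73  72  73  73
  72  72  73  73]
112 [83 82 77 76 68 72 67 69 69 69 71 73 74 73 74 75 74 74 74 74 75 75]
118 [151 151 150 143  91  91  91  91  91  90  91  90  91  90  91  91  93  98
  99 100  99 100]
124 [156 155 155 155 148  96  95  94  95  95  94  94  94  94  93  93  94  93
  93  92  93  92]
130 [142 143 142 144 156 149  96  96  96  96  96  95  94  93  95  94  94  94
  93  94  94  93]
136 [143 143 142 141 144 170 163 116 111  90  95  94  96 114 114 113 114 113
 101  93  92  92]
142 [146 146 153 146 147 165 173 165 125 138 137 138 123 116 116 116 115 114
 112  94  93  93]
148 [163 164 163 163 152 164 168 171 124 139 136 139 119 117 117 117 116 117
 116 115 105 116]
154 [144
[... 526 characters left out ...]
6  94  84  79  72
  71  72  70  72]
190 [203 204 203 203 204 203 203 147  69  70  71  69  47 133 152 150 134 133
 133 134 134 134]
196 [192 195 199 199 203 203 203 167  71  70  66  66  64 135 155 155 155 155
 175 154 154 154]
202 [164 164 164 164 164 164 164 153  66  67  67  69  68 104 105 118 118 119
 172 172 119 118]
208 [169 168 169 168 169 167 168 158  71  71  71  66  60 123 123 123 122 123
 122 158 167 121]
214 [168 167 168 167 167 166 166 156  68  43  44  47  46 119 118 119 119 118
 119 119 120 119]
220 [170 170 170 169 170 170 170 166  97  99  75  75  77 124 123 123 122 121
 121 121 121 121]
226 [160 160 160 160 159 161 168 168 168 162 113 115 115 115 118 121 121 122
 121 121 120 122]
```

The wrist image numbers show the stud standing upright with its finger at about 94° to the slot. The tip is at row 139 against a predicted 138, over the former's low step, and the gripper is clear.

```bash
python3 -c "
from workcell import ticket
print(ticket.job_done())"
```

```text
the job is handed in; nothing more can be done
None
```

The job is handed in: the keeper stud went through the window, slid to the stop about 53 mm beyond slot_mid, turned about 94° anticlockwise over the former and was let go; the last camera check showed it upright with the gripper clear, at about 23 s of the 56 s limit.

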